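# Enable the touch mixer and hold the glaze flask down in its sprung ring

### The arm

A 6-joint arm with a two-finger parallel gripper is mounted at the origin on the work surface. World frame = base frame: x ahead of the robot, y to its left, z up, the work surface at z = 0. Lengths are in mm, angles in rad, forces in N, time in s.
With the tool pointing down it reaches from about 250 to 775 mm from the base axis. Payload 4 kg.
Tool frame: the origin (TCP) lies at the very end of the fingers, on their centre line; the grasp point (between the pads) lies 19 mm behind it (arm.tcp_to_grasp is the distance from the TCP to the grasp point, in mm); z points along the fingers, y is the direction in which the jaws open and shut (so a half turn about z gives the same grasp; the last joint's range is limited). The gripper opens to 85 mm and grips with 20 to 120 N. Pads are 22 mm wide; open, the fingers measure 114 mm over their backs; the gripper's body (76 mm by 85 mm) begins 54 mm behind the grasp point. The pads swing forward as they close: fully open they stand 13 mm farther back than shut.
Start: joints at [-1.239, 0.087, 1.371, -0, 1.684, -0.103], TCP at [231.675, -498.843, 231.341] pointing down, gripper open.
Joint ranges: [-3.1, 3.1], [-0.76, 2.03], [0.27, 2.55], [-1.08, 4.22], [0.17, 2.65], [-2.57, 2.57]. Speed limits (rad/s): [2.79, 2.79, 3.14, 3.14, 3.14, 3.14].

### API

Orientations are given as a unit quaternion [w, x, y, z].
In Python, from workcell import readout, cams, order, arm gives the robot as it stands. The module is installed in compiled form; this text tells all that it offers.
- The arm moves only by the tool arm_command, never from a script. Its arguments are lists of equal length, an entry for each row: "gripper": the gripper's target within -1 to 1 (shut at 1, half-way at 0, fully open at -1); "xyz": the shift along the world's x, y, z in m, a list of three; "turn": the turn, a rotation vector about the world's x, y, z in degrees, a list of three. A call has 1 to 10 rows; each row shifts and turns the commanded pose from where the row before left it; what a row does not reach is not made up. A row lasts 1/12 s, in which the tool goes at most 41.7 mm and 7.16 degrees, less where a joint would pass 70% of its speed; a pose out of reach is approached as far as the arm can. A call with a gripper value outside its range is refused whole. The fingers move at their own pace and stop on an object; "newtons" is the grip in N (left out, the last holds). Time passes only in rows, so rows that do not move let the fingers close. It gives the time, the measured TCP pose, the force and the opening at its end, in the units of the state.
- readout.get_obs(): the state, without advancing time (a new reading comes with each control period).
- cams.grab_frame(name): name is "side" or "top"; returns the picture (480x640x3 uint8, red, green, blue); there is no depth.
- cams.camera_params(name): a dict with "fov_y" (degrees; the focal length in pixels is half the picture's height over the tangent of half this angle, whatever the lens; pixels are square), "cx", "cy" (the principal point, pixels), "world_to_cam" (4x4, takes a point from world to camera coordinates). Camera axes: x right, y down, z forward; pixel columns grow to the right and rows downward; lengths in mm; the calibration is good to about 2 mm. A picture is of the moment at which its call begins. camera_params takes no time and is no camera call.
- order.finish_job(): hands the job in, once; it reports no verdict.
The state is a dict: "t": time; "joint_positions": joint angles; "qvel": joint speeds; "tau": joint torques, N m; "ee_pos": TCP position; "orientation": TCP orientation; "ft_force": force on the tool from outside, world axes, zero at the start; "torque": the same for the moment, N m; "opening": opening from 0.0 (shut) to 1.0 (fully open).
Only numpy, scipy, OpenCV 4.12 (cv2) and the standard library are available. Lean on these libraries where they do the work, as an engineer would, in place of code of your own. Each camera call takes 0.05 s, during which the arm holds its last target. There are 200 camera calls.

### The job

The touch mixer runs only while its yellow plug is in and a flask is held down in its sprung ring: take the plug out of the oak block, push it fully home in the brass-rimmed socket on top of the mixer and let go of it. Then lift the capped brown round flask out of the cork ring, carry it over without letting it drop onto the shelf, seat it upright in the mixer's sprung ring, and press it down through most of the spring's travel, firmly but without crushing the glass; finish while you are still holding it pressed down. Leave the tile warmer's red switch, the blue tiles, the red rib and the tub where they are.

Things in the scene. Friction and masses are not known exactly. Their poses are not given: they have to be found in the camera images.
- mixer: pale grey touch mixer, fixed to the shelf: a box 125 (x) by 190 (y) by 60 mm high with a dark skirt, and a sloping dark control panel with a dial, 30 mm deep and lower than the top, along its -x side. Origin at the centre of the box's underside on the shelf, z up, y along its long side. Its flat top is 60 mm above the shelf. The plug socket is in the top at (0, +58) mm, the sprung ring is over the top at (0, -35) mm in its axes
- socket (a point): centre of the mouth of the plug socket, level with the mixer's top. Round hole 10.5 mm wide with a 2 mm chamfer, 34 mm deep, brass rim round it; goes straight down
- cradle (a joint): how far the mixer's sprung ring is pushed down, m: 0 = up (free), 0.012 = at its stop. A wide spring pushes back with about 3 N at the start of the travel and 0.9 N more per mm (about 14 N at the stop); the flask's weight alone hardly moves it. It comes up again when let go
- ring_centre (a point): centre of the sprung ring (moves down with it): a teal rubber-covered ring, wire 10 mm thick, 48 mm inside and 68 mm outside, level; its centre is 25 mm above the mixer's top when free. A flask seated in it has its bulb centre 23 mm above this point (its lowest point 9 mm below it)
- flask: round-bottomed flask of brown coated glass with an orange screw cap, closed, about 0.15 to 0.31 kg, loose, standing in the cork ring at the start. Origin at the lowest point of the bulb, z up along the neck. Bulb a ball of 64 mm diameter centred 32 mm above the origin; neck 24 mm in diameter from 62 to 84 mm (with a 29 mm collar at 80 to 83 mm); cap 32 mm in diameter from 84 to 110 mm (top). Grip it by the cap or the neck
- flask_bulb (a point): centre of the flask's ball-shaped bulb, 32 mm above the flask's origin
- cork_ring: cork ring, 90 mm outside, 46 mm inside, 25 mm high, fixed to the shelf; the flask stands in it with its lowest point 15 mm above the shelf. Origin at the centre of its underside
- plug: the mixer's cable-less enabling plug, loose, standing parked in the oak block at the start. Origin at the tip of the pin, z up along the plug. Brass pin 8 mm in diameter from 0 to 26 mm with a tapered tip (4 mm wide at the end), black collar 22 mm in diameter from 26 to 30 mm, yellow round grip 16 mm in diameter from 30 to 72 mm (top). About 35 g
- plug_collar (a point): centre of the underside of the plug's black collar, 26 mm above the pin's tip; it rests on the mixer's top when the plug is fully home
- oak_block: light oak tile block, 75 (x) by 130 (y) by 40 mm high, fixed to the shelf, with four saw-cut slots. Origin at the centre of its underside. The plug is parked in a 12 mm hole in its top at (0, +35) mm, its collar resting on the block's top
- warmer: tile warmer, 150 by 180 by 36 mm high, dark case with a bright aluminium plate, fixed. Origin at the centre of its underside. To be left alone
- switch_tip (a point): near the tip of the small red toggle switch (lever 24 mm long) on the warmer, which may stand either way. To be left as it stands
- tile0: ruri blue glazed tile, 75 by 75 by 8 mm, loose, lying flat. Origin at the centre of its underside. To be left alone
- tile1: second blue tile, the same
- tile2: third blue tile, the same
- rib: red silicone rib, a kidney-shaped slab 63 by 100 by 7 mm, loose, lying flat. Origin at the centre of its underside. To be left alone
- tub: closed polypropylene tub, whitish with a blue lid, 106 mm in diameter, 71 mm high, loose. Origin at the centre of its underside. To be left alone
Mind the look-alikes: they are no part of the job. Of the things like the flask, leave any that is turquoise; of the rest the smaller one is meant.

How it is judged:
By the outcome, as a careful person would: the job done as asked, in the order asked, and still so for the second after the job is handed in, while the arm keeps its last pose, push and grip.
It also fails if it takes over 64 s, if anything falls off the work surface, if the arm or the gripper's body presses on something with over 40 N, if the wrist force passes 120 N, or if a joint passes its speed limit or range.

## Working session

There is one attempt and no reset: what is moved stays moved. The work goes in short steps, Python scripts to look and compute and a tool call to move; the robot and the scene stay as the last step left them, time stands still between calls to the robot, and variables do not carry over. Pictures are saved under pics/ and viewed, about 8 in all and at most 12, crops included, and the job is handed in when it is done.

Besides the shell and the picture viewer there is one more tool, called after "Call:" by a JSON object that holds its "name" and its "arguments". arm_command: Moves the arm, as the interface text tells. Its arguments: {"type":"object","properties":{"gripper":{"type":"array","items":{"type":"number"}},"xyz":{"type":"array","items":{"type":"array","items":{"type":"number"}}},"turn":{"type":"array","items":{"type":"array","items":{"type":"number"}}},"newtons":{"type":"number"}},"required":["gripper","xyz","turn"]}

```bash
mkdir -p pics
cat > h.py <<'E'
import numpy as np, cv2
from workcell import readout, cams, order, arm
def grab(n,f=None):
    im=cams.grab_frame(n)
    if f: cv2.imwrite(f'pics/{f}.png',im[:,:,::-1])
    return im
def ray(n,u,v):
    p=cams.camera_params(n);f=240/np.tan(np.radians(p['fov_y'])/2);T=np.array(p['world_to_cam'])
    d=T[:3,:3].T@np.array([(u-p['cx'])/f,(v-p['cy'])/f,1]);return -T[:3,:3].T@T[:3,3],d/np.linalg.norm(d)
def plane(n,u,v,z):
    o,d=ray(n,u,v);return o+d*(z-o[2])/d[2]
def proj(n,P):
    p=cams.camera_params(n);f=240/np.tan(np.radians(p['fov_y'])/2);q=np.array(p['world_to_cam'])@np.r_[P,1]
    return f*q[0]/q[2]+p['cx'],f*q[1]/q[2]+p['cy']
def tri(a,b):
    o1,d1=ray(*a);o2,d2=ray(*b);s=np.linalg.lstsq(np.c_[d1,-d2],o2-o1,rcond=None)[0]
    A=o1+s[0]*d1;B=o2+s[1]*d2;return (A+B)/2,np.linalg.norm(A-B)
E
python3 - <<'E'
from h import *
np.set_printoptions(suppress=True,precision=3)
for n in('side','top'):
    grab(n,n+'0');p=cams.camera_params(n);print(n,p,ray(n,p['cx'],p['cy']))
print(readout.get_obs())
E
```

```text
side {'fov_y': 48.75508374811436, 'cx': 325.52799563598404, 'cy': 238.33281814780102, 'world_to_cam': array([[  -0.976,   -0.215,   -0.019,  526.542],
       [  -0.095,    0.508,   -0.856,  136.501],
       [   0.194,   -0.834,   -0.516, 1256.74 ],
       [   0.   ,    0.   ,    0.   ,    1.   ]])} (array([ 283.28 , 1092.471,  775.586]), array([ 0.194, -0.834, -0.516]))
top {'fov_y': 56.1796682837527, 'cx': 318.5117459882332, 'cy': 237.94208716059924, 'world_to_cam': array([[  -0.002,   -1.   ,   -0.017,  -17.72 ],
       [  -0.997,    0.003,   -0.074,  570.008],
       [   0.074,    0.017,   -0.997, 1127.639],
       [   0.   ,    0.   ,    0.   ,    1.   ]])} (array([ 485.324,  -38.353, 1166.098]), array([ 0.074,  0.017, -0.997]))
{'t': 0.1, 'joint_positions': array([-1.239,  0.088,  1.372,  0.   ,  1.684, -0.103]), 'qvel': array([ 0.002, -0.002, -0.005,  0.001,  0.   , -0.   ]), 'tau': array([  0.002, -35.301, -31.422,  -0.   ,   0.008,   0.   ]), 'ee_pos': array([ 231.529, -498.383,  230.236]), 'orientation': array([-0.001,  0.976,  0.216, -0.   ]), 'ft_force': array([ 0.573,  0.717, -0.099]), 'torque': array([ 0.012,  0.001, -0.01 ]), 'opening': 0.9972413494598703}
```

View pics/side0.png

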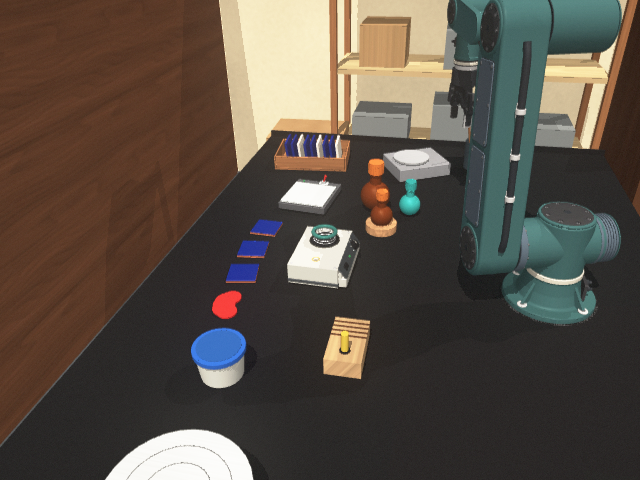

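View pics/top0.png

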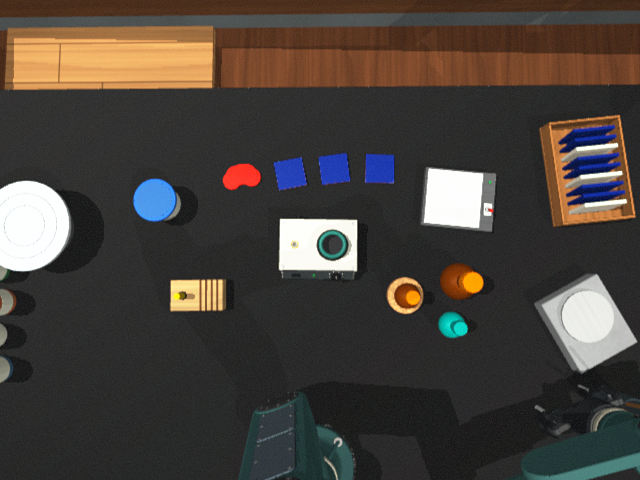

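Side view: candidates are the turquoise flask (410,203), the large brown flask (376,185) and the small brown flask in the cork ring (382,212). In the top view they are at (452,325), (462,282) and (407,296). The small brown one in the cork ring fits, since it is not turquoise and is the smaller of the other two. The plug is at side (345,342) and top (182,295). The mixer socket is at side (316,259) and top (294,244).

```bash
cat > m.py <<'E'
from h import *
np.set_printoptions(suppress=True,precision=1)
R={}
def mask(n,im,lo,hi,box):
    h=cv2.cvtColor(im,cv2.COLOR_RGB2HSV);m=cv2.inRange(h,np.array(lo),np.array(hi))
    k=np.zeros_like(m);x0,y0,x1,y1=box;k[y0:y1,x0:x1]=m[y0:y1,x0:x1]
    nn,l,s,c=cv2.connectedComponentsWithStats(k);i=1+np.argmax(s[1:,4]);return (l==i).astype('uint8'),s[i],c[i]
I={n:grab(n) for n in('side','top')}
for name,lo,hi,bs,bt in [
 ('yellow',(22,120,80),(35,255,255),(325,320,365,365),(165,280,200,312)),
 ('cap',(5,200,120),(18,255,255),(370,185,392,203),(395,280,430,312)),
 ('teal',(78,90,30),(98,255,255),(300,220,345,250),(310,225,352,265)),
 ('brass',(10,50,60),(35,255,255),(306,252,325,268),(286,236,303,253)),
 ('cork',(8,60,110),(20,190,255),(360,205,400,240),(385,275,426,316)),
 ('oak',(8,30,90),(25,200,255),(320,310,375,380),(165,275,230,315)),
 ('mixtop',(0,0,190),(60,50,255),(285,225,362,290),(275,215,362,285))]:
    for n,b in(('side',bs),('top',bt)):
        try:
            m,s,c=mask(n,I[n],lo,hi,b);R[name,n]=(m,s,c)
            r=cv2.minAreaRect(cv2.findContours(m,0,2)[0][0]);print(name,n,s,c,'rect',np.array(r[0]),np.array(r[1]),round(r[2],1))
        except ValueError: print(name,n,'none')
    try: print('  tri',*tri((('side',)+tuple(R[name,'side'][2])),(('top',)+tuple(R[name,'top'][2]))))
    except KeyError: pass
def crop(im,b,s): return cv2.resize(im[b[1]:b[3],b[0]:b[2]],None,fx=s,fy=s,interpolation=cv2.INTER_CUBIC)
a=crop(I['side'],(280,150,430,290),2.65)
b=crop(I['top'],(270,210,420,320),2.65)
c=crop(I['side'],(310,300,380,385),2.65); d=crop(I['top'],(160,270,235,320),2.65)
W=np.zeros((600,800,3),'uint8')
for p,(x,y) in((a,(0,0)),(b,(400,0)),(c,(0,374)),(d,(400,374))):
    p=p[:600-y,:800-x];W[y:y+p.shape[0],x:x+p.shape[1]]=p
cv2.imwrite('pics/crop1.png',W[:,:,::-1])
E
python3 m.py
```

```text
yellow side [341 331   8  21 144] [344.1 341.1] rect [344.5 341. ] [20.  7.] 90.0
yellow top [173 292  12   9  77] [178.1 295.8] rect [178.5 296. ] [ 8. 11.] 90.0
  tri [427.8 322.8  68.6] 3.340034076786868
cap side none
cap top [397 287  23  20 319] [406.9 296. ] rect [408.  296.5] [19. 22.] 90.0
teal side [312 225  25  14 158] [324.  231.6] rect [324.  231.5] [13. 24.] 90.0
teal top [318 230  29  29 367] [332.  244.5] rect [332. 244.] [28. 28.] 90.0
  tri [551.  -52.2  87.5] 3.8929373405010814
brass side [312 257   8   5  25] [315.6 259. ] rect [315.5 259. ] [4. 7.] 90.0
brass top [291 241   8   8  33] [294.4 244.2] rect [294.5 244.5] [7. 7.] 90.0
  tri [552.9  39.9  62.3] 2.521023107156125
cork side [366 217  31  20 407] [380.6 228.1] rect [380.8 226.9] [30.3 18.8] 2.5
cork top [387 277  36  37 539] [402.8 293.9] rect [404.5 295. ] [36. 35.] 90.0
  tri [ 427.4 -233.8    7.9] 0.6712234680409604
oak side [ 323  316   47   63 2274] [346.5 347.4] rect [345.9 346.6] [40.8 61.2] 11.3
oak top [ 170  279   56   33 1680] [198.2 294.7] rect [197.5 295. ] [32. 55.] 90.0
  tri [428.7 287.5  20. ] 5.085543362871483
mixtop side [ 287  227   65   57 2017] [316.8 258.9] rect [318.3 253.9] [59.5 53.8] 7.1
mixtop top [ 279  219   78   52 3020] [314.  244.1] rect [317.8 244.2] [77.1 50.6] 0.8
  tri [558.3  -7.1  31.6] 9.494309505505544
```

View pics/crop1.png

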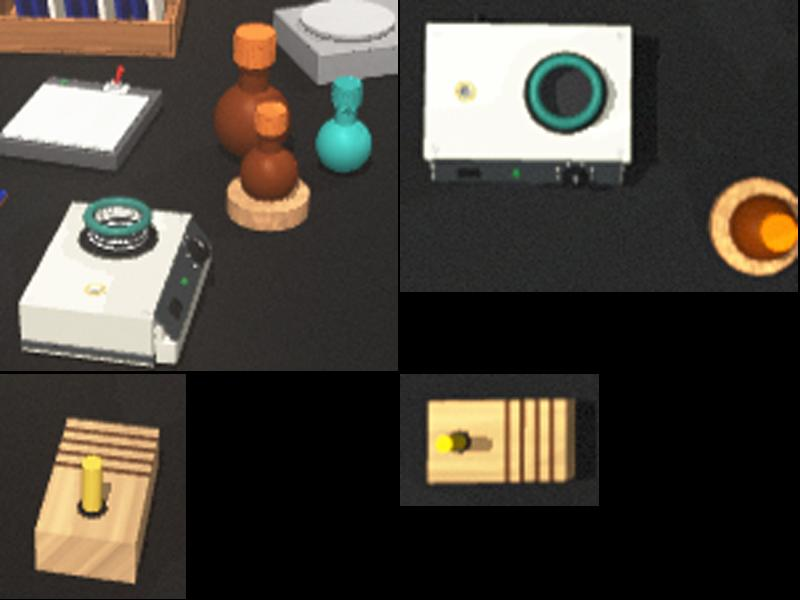

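The crop confirms it: the small brown flask with the orange cap stands in the cork ring, with the larger brown one behind it and the turquoise one beside it. The socket and the sprung ring are clear.

```bash
cat >> m.py <<'E'
print('----')
t=('top',)
h=cv2.cvtColor(I['top'],cv2.COLOR_RGB2HSV)
m,s,c=mask('top',I['top'],(5,200,200),(22,255,255),(395,280,430,312));print('captop',s,c)
m2,s2,c2=mask('side',I['side'],(3,120,140),(20,255,255),(372,186,392,201));print('capside',s2,c2)
print('cap tri',*tri(('side',*c2),('top',*c)),'plane z125',plane('top',*c,125),'z120',plane('top',*c,120))
cc=R['cork','top'];x,y,w,hh=cc[1][:4];print('cork ctr z25',plane('top',x+w/2-.5,y+hh/2-.5,25))
m,s,c=mask('top',I['top'],(22,120,200),(35,255,255),(165,280,200,312));print('plug top',s,c,plane('top',*c,86))
print('side plug topcentre', plane('side',*(np.array([341+3.5,332.5])),86))
print('ring top',plane('top',332,244,86),'socket',plane('top',294.4,244.2,60))
print('ring side',plane('side',324,231.5,86),'socket side',plane('side',315.6,259,60))
cs=cv2.boxPoints(cv2.minAreaRect(cv2.findContours(R['mixtop','top'][0],0,2)[0][0]));print('mix corners',[plane('top',*q,60)[:2] for q in cs])
os_=cv2.boxPoints(cv2.minAreaRect(cv2.findContours(R['oak','top'][0],0,2)[0][0]));print('oak corners',[plane('top',*q,40)[:2] for q in os_])
print('bigcap',plane('top',472,282,165),'tq',plane('top',460,328,100))
E
python3 m.py | sed -n '/----/,$p'
```

```text
----
captop [406 291  14  14 160] [412.5 297.4]
capside [372 186  17  15 207] [379.6 192.8]
cap tri [ 429.6 -236.1  120.2] 9.802546132706432 plane z125 [ 425.1 -236.   125. ] z120 [ 424.8 -237.   120. ]
cork ctr z25 [ 425.2 -235.1   25. ]
plug top [173 292   7   9  46] [175.8 296.1] [426.4 322.3  86. ]
side plug topcentre [429.7 317.7  86. ]
ring top [550.4 -52.7  86. ] socket [551.8  39.7  60. ]
ring side [553.7 -54.7  86. ] socket side [555.1  36.6  60. ]
mix corners [array([490.9,  78. ]), array([616. ,  76.9]), array([ 612.6, -114.3]), array([ 487.9, -111.6])]
oak corners [array([466.5, 353.3]), array([466.2, 214.8]), array([386.9, 213.8]), array([386.9, 351.5])]
bigcap [ 460.9 -359.7  165. ] tq [ 352.6 -349.9  100. ]
```

Call:
{"name": "arm_command", "arguments": {"gripper": [-1,-1,-1,-1,-1,-1,-1,-1,-1,-1], "xyz": [[0.0095,0.04,0],[0.0095,0.04,0],[0.0095,0.04,0],[0.0095,0.04,0],[0.0095,0.04,0],[0.0095,0.04,0],[0.0095,0.04,0],[0.0095,0.04,0],[0.0095,0.04,0],[0.0095,0.04,0]], "turn": [[0,0,6.5],[0,0,6.5],[0,0,6.5],[0,0,6.5],[0,0,6.5],[0,0,6.5],[0,0,6.5],[0,0,6.5],[0,0,6.5],[0,0,6.5]]}}

```text
t: 1.13
ee_pos: [326.5, -97.0, 231.6]
orientation: [0.001, 0.706, 0.708, 0.0]
ft_force: [1.3, 0.2, -0.5]
opening: 1.0
```

Call:
{"name": "arm_command", "arguments": {"gripper": [-1,-1,-1,-1,-1,-1,-1,-1,-1,-1], "xyz": [[0.0092,0.038,0],[0.0092,0.038,0],[0.0092,0.038,0],[0.0092,0.038,0],[0.0092,0.038,0],[0.0092,0.038,0],[0.0092,0.038,0],[0.0092,0.038,0],[0.0092,0.038,0],[0.0092,0.038,0]], "turn": [[0,0,0],[0,0,0],[0,0,0],[0,0,0],[0,0,0],[0,0,0],[0,0,0],[0,0,0],[0,0,0],[0,0,0]]}}

```text
t: 1.97
ee_pos: [418.6, 283.3, 231.4]
orientation: [0.0, 0.707, 0.707, 0.0]
ft_force: [0.5, 0.4, -0.0]
opening: 0.996
```

Call:
{"name": "arm_command", "arguments": {"gripper": [-0.4,-0.4,-0.4,-0.4,-0.4,-0.4,-0.4], "xyz": [[0.0048,0.019,-0.02],[0.0048,0.019,-0.02],[0,0,-0.03],[0,0,-0.03],[0,0,-0.02],[0,0,0],[0,0,0]], "turn": [[0,0,0],[0,0,0],[0,0,0],[0,0,0],[0,0,0],[0,0,0],[0,0,0]]}}

```text
t: 2.55
ee_pos: [427.5, 318.7, 110.2]
orientation: [-0.0, 0.708, 0.707, -0.001]
ft_force: [-0.0, 0.1, -0.5]
opening: 0.697
```

Run:
```python
from h import *
im=grab('side');print(readout.get_obs()['ee_pos'])
print(proj('side',np.array([428,321,110])),proj('side',np.array([428,321,86])))
c=im[220:400,260:430];c=cv2.resize(c,None,fx=3.2,fy=3.2,interpolation=2);cv2.imwrite('pics/c2.png',c[:,:,::-1])
```

```text
[428.67743634 319.36285128 112.2296126 ]
(np.float64(345.06990188448697), np.float64(324.1588241960697)) (np.float64(345.070040820333), np.float64(333.7162204394355))
```

View pics/c2.png

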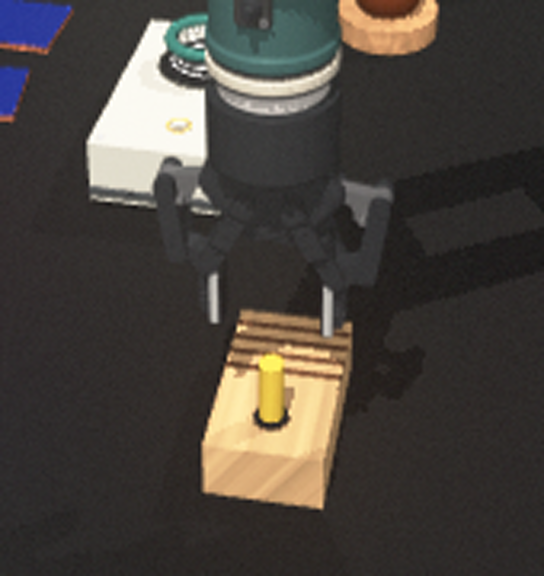

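The crop shows the fingertips at x≈213 and 330, with the plug at 271 midway between them, so the alignment is good. Descending and gripping.

Call:
{"name": "arm_command", "arguments": {"gripper": [-0.4,-0.4,-0.4,-0.4,1,1,1,1,1,1], "xyz": [[0,0.001,-0.02],[0,0,-0.02],[0,0,-0.021],[0,0,0],[0,0,0],[0,0,0],[0,0,0],[0,0,0],[0,0,0],[0,0,0]], "turn": [[0,0,0],[0,0,0],[0,0,0],[0,0,0],[0,0,0],[0,0,0],[0,0,0],[0,0,0],[0,0,0],[0,0,0]], "newtons": 40}}

```text
t: 3.43
ee_pos: [429.7, 321.0, 52.9]
orientation: [0.001, 0.708, 0.707, 0.002]
ft_force: [-1.3, -0.5, 5.1]
opening: 0.171
```

Call:
{"name": "arm_command", "arguments": {"gripper": [1,1,1,1,1,1], "xyz": [[0,0,0],[0,0,0],[0,0,0],[0,0,0.015],[0,0,0.035],[0,0,0.035]], "turn": [[0,0,0],[0,0,0],[0,0,0],[0,0,0],[0,0,0],[0,0,0]]}}

```text
t: 3.93
ee_pos: [427.1, 319.5, 134.8]
orientation: [-0.0, 0.708, 0.707, -0.002]
ft_force: [0.4, 1.2, -0.6]
opening: 0.174
```

Run:
```python
from h import *
o=readout.get_obs();print(o['ee_pos'],o['opening'],o['ft_force'])
```

```text
[427.13168263 319.48418061 134.78745671] 0.1737575613946179 [ 0.41993836  1.15433224 -0.55715171]
```

Call:
{"name": "arm_command", "arguments": {"gripper": [1,1,1,1,1,1,1,1,1,1], "xyz": [[0.0156,-0.0353,0],[0.0156,-0.0353,0],[0.0156,-0.0353,0],[0.0156,-0.0353,0],[0.0156,-0.0353,0],[0.0156,-0.0353,0],[0.0156,-0.0353,0],[0.0156,-0.0353,0],[0,0,-0.02],[0,0,0]], "turn": [[0,0,0],[0,0,0],[0,0,0],[0,0,0],[0,0,0],[0,0,0],[0,0,0],[0,0,0],[0,0,0],[0,0,0]]}}

```text
t: 4.77
ee_pos: [551.9, 35.6, 112.5]
orientation: [-0.002, 0.709, 0.705, -0.002]
ft_force: [-0.7, 0.1, -1.1]
opening: 0.174
```

Call:
{"name": "arm_command", "arguments": {"gripper": [1,1], "xyz": [[0,0,0],[0,0,0]], "turn": [[0,0,0],[0,0,0]]}}

```text
t: 4.93
ee_pos: [552.8, 38.6, 115.7]
orientation: [-0.0, 0.707, 0.707, 0.0]
ft_force: [-0.1, 0.0, -0.7]
opening: 0.172
```

Run:
```python
from h import *
im=grab('side');P=readout.get_obs()['ee_pos'];print(P)
c=im[195:285,270:370].copy();c=cv2.resize(c,None,fx=6,fy=6,interpolation=2)
for q in [(553,38.5,60),(555.1,36.6,60),(553.3,38.,79),(553.3,38,105)]:
    u,v=proj('side',np.array(q));print(q,u,v,(u-270+.5)*6,(v-195+.5)*6)
cv2.imwrite('pics/c3.png',c[:,:,::-1])
```

```text
[553.08420423  38.87027444 116.19124093]
(553, 38.5, 60) 316.2373590232666 259.5087592217044 280.42415413959964 390.05255533022637
(555.1, 36.6, 60) 315.58436963416375 259.0030234371777 276.5062178049825 387.0181406230663
(553.3, 38.0, 79) 315.9457988030451 252.87460962953688 278.6747928182705 350.24765777722126
(553.3, 38, 105) 315.63989820337537 243.80222763246758 276.8393892202522 295.81336579480546
```

View pics/c3.png

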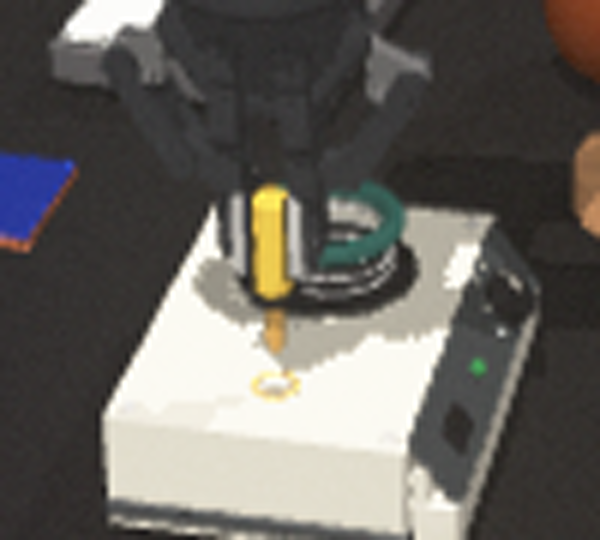

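The crop shows the pin tip at about (275,352) directly above the socket rim at (275,385), with the plug vertical. Inserting.

Call:
{"name": "arm_command", "arguments": {"gripper": [1,1,1,1,1,1,1], "xyz": [[0,0,-0.01],[0,0,-0.006],[0,0,-0.004],[0,0,-0.004],[0,0,-0.004],[0,0,0],[0,0,0]], "turn": [[0,0,0],[0,0,0],[0,0,0],[0,0,0],[0,0,0],[0,0,0],[0,0,0]]}}

```text
t: 5.57
ee_pos: [552.9, 38.1, 86.9]
orientation: [-0.0, 0.708, 0.707, 0.0]
ft_force: [1.6, 1.2, -1.4]
opening: 0.174
```

Call:
{"name": "arm_command", "arguments": {"gripper": [1,1,1,1,1,1], "xyz": [[0,0,-0.006],[0,0,-0.005],[0,0,-0.003],[0,0,-0.002],[0,0,0],[0,0,0]], "turn": [[0,0,0],[0,0,0],[0,0,0],[0,0,0],[0,0,0],[0,0,0]]}}

```text
t: 6.07
ee_pos: [553.2, 38.0, 72.9]
orientation: [0.0, 0.708, 0.707, 0.0]
ft_force: [-2.8, 3.0, 7.6]
opening: 0.177
```

Call:
{"name": "arm_command", "arguments": {"gripper": [1,1,1], "xyz": [[0,0,-0.002],[0,0,0],[0,0,0]], "turn": [[0,0,0],[0,0,0],[0,0,0]]}}

```text
t: 6.32
ee_pos: [553.3, 38.0, 72.9]
orientation: [0.0, 0.708, 0.707, 0.001]
ft_force: [-6.1, 1.0, 15.1]
opening: 0.17
```

Call:
{"name": "arm_command", "arguments": {"gripper": [1,1,1,1], "xyz": [[0,0,-0.002],[0,0,-0.001],[0,0,0],[0,0,0]], "turn": [[0,0,0],[0,0,0],[0,0,0],[0,0,0]]}}

```text
t: 6.65
ee_pos: [553.4, 38.0, 72.8]
orientation: [0.001, 0.708, 0.707, 0.001]
ft_force: [-12.1, 1.4, 26.7]
opening: 0.174
```

Run:
```python
from h import *
im=grab('side');o=readout.get_obs();print(o['ee_pos'],o['ft_force'])
c=im[195:285,270:370].copy();c=cv2.resize(c,None,fx=6,fy=6,interpolation=2)
cv2.imwrite('pics/c4.png',c[:,:,::-1])
```

```text
[553.42648612  37.99736088  72.79369531] [-11.72199868   2.47864163  26.8760806 ]
```

View pics/c4.png

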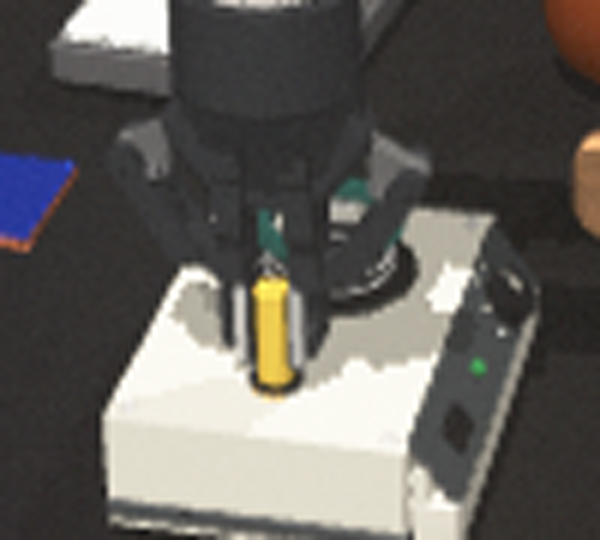

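The collar sits on the mixer top at (275,385) and the plug looks fully home, with stiff contact at 27 N. Relieving the push and releasing.

Call:
{"name": "arm_command", "arguments": {"gripper": [1,1,-0.4,-0.4,-0.4,-0.4,-0.4,-0.4,-0.4,-0.4], "xyz": [[0,0,0.004],[0,0,0],[0,0,0],[0,0,0],[0,0,0],[0,0,0],[0,0,0],[0,0,0.02],[0,0,0.04],[0,0,0.04]], "turn": [[0,0,0],[0,0,0],[0,0,0],[0,0,0],[0,0,0],[0,0,0],[0,0,0],[0,0,0],[0,0,0],[0,0,0]]}}

```text
t: 7.53
ee_pos: [551.4, 37.7, 168.6]
orientation: [-0.002, 0.708, 0.707, -0.002]
ft_force: [1.7, 0.1, 0.0]
opening: 0.7
```

Call:
{"name": "arm_command", "arguments": {"gripper": [-0.4,-0.4,-0.4,-0.4,-0.4,-0.4,-0.4,-0.4,-0.4], "xyz": [[-0.0147,-0.0338,0],[-0.0147,-0.0338,0],[-0.0147,-0.0338,0],[-0.0147,-0.0338,0],[-0.0147,-0.0338,0],[-0.0147,-0.0338,0],[-0.0147,-0.0338,0],[-0.0147,-0.0338,0],[0,0,0]], "turn": [[0,0,0],[0,0,0],[0,0,0],[0,0,0],[0,0,0],[0,0,0],[0,0,0],[0,0,0],[0,0,0]]}}

```text
t: 8.28
ee_pos: [432.8, -238.1, 170.0]
orientation: [0.001, 0.71, 0.704, -0.002]
ft_force: [0.4, -0.7, -0.2]
opening: 0.698
```

Run:
```python
from h import *
im=grab('side');o=readout.get_obs();print(o['ee_pos'],o['ft_force'],o['opening'])
a=cv2.resize(im[180:290,280:400],None,fx=4,fy=4,interpolation=2)
t=grab('top');b=cv2.resize(t[215:315,270:345],None,fx=4,fy=4,interpolation=2)
h=cv2.cvtColor(t,cv2.COLOR_RGB2HSV);W=np.zeros((440,780,3),'uint8');W[:,:480]=a;W[:400,480:]=b
m=cv2.inRange(h,np.array((22,120,120)),np.array((35,255,255)));m[:,:280]=0;m[:,310:]=0;m[:230]=0;m[260:]=0
ys,xs=np.nonzero(m);print(xs.mean(),ys.mean(),len(xs),plane('top',xs.mean(),ys.mean(),106))
print('expected capgrasp',[proj('side',np.array((x,y,z))) for x,y,z in[(427,-237,120)]])
cv2.imwrite('pics/c5.png',W[:,:,::-1])
```

```text
[ 434.01489074 -235.44353668  169.93607674] [-0.51037095  0.4235082   0.12697219] 0.6995065099924828
293.975 243.325 40 [551.0936779   37.43132308 106.        ]
expected capgrasp [(np.float64(382.3785697439083), np.float64(192.6618849414029))]
```

View pics/c5.png

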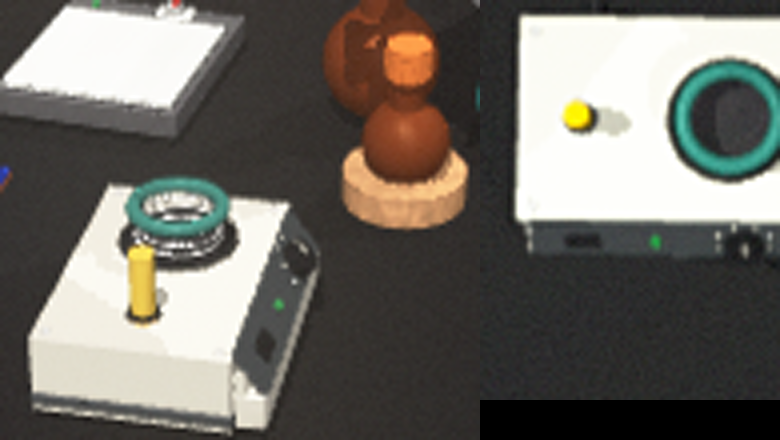

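The plug stands upright with its collar on the mixer top, at side crop (142,315). The small flask is untouched, its cap at crop (411,58).

Call:
{"name": "arm_command", "arguments": {"gripper": [-0.4,-0.4,-0.4,-0.4,-0.4], "xyz": [[-0.0085,-0.0042,0],[0,0,-0.02],[0,0,-0.015],[0,0,0],[0,0,0]], "turn": [[0,0,0],[0,0,0],[0,0,0],[0,0,0],[0,0,0]]}}

```text
t: 8.8
ee_pos: [426.6, -235.5, 134.5]
orientation: [-0.001, 0.707, 0.707, -0.0]
ft_force: [-0.8, -0.1, -0.5]
opening: 0.696
```

Run:
```python
from h import *
im=grab('side');o=readout.get_obs();print(o['ee_pos'],o['ft_force'],o['opening'],o['orientation'])
a=cv2.resize(im[130:245,330:450],None,fx=5,fy=5,interpolation=2)
cv2.imwrite('pics/c6.png',a[:,:,::-1])
```

```text
[ 427.22876207 -236.04188012  135.63846766] [-0.45247286  0.6618436  -0.41203402] 0.7077133455508949 [-5.13081374e-05  7.07018451e-01  7.07195098e-01  1.86298514e-05]
```

View pics/c6.png

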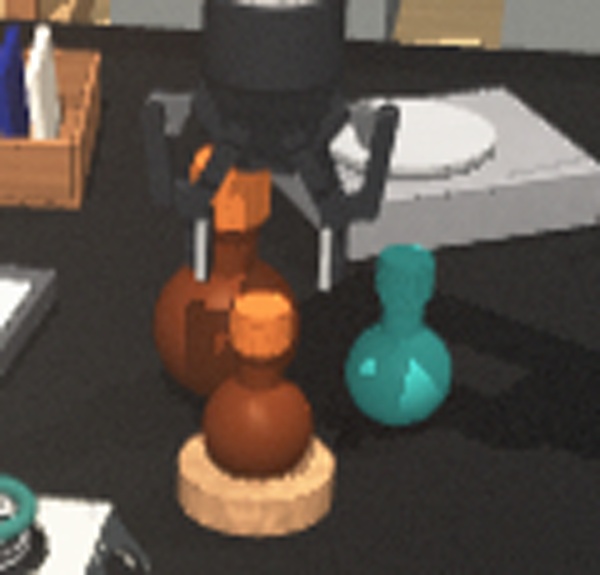

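The fingers at x≈202 and 325 are centred on the cap at 264. Descending and gripping the small brown flask.

Call:
{"name": "arm_command", "arguments": {"gripper": [-0.4,-0.4,-0.4,-0.4,1,1,1,1,1,1], "xyz": [[0,0,-0.015],[0,0,-0.015],[0,0,-0.011],[0,0,0],[0,0,0],[0,0,0],[0,0,0],[0,0,0],[0,0,0],[0,0,0]], "turn": [[0,0,0],[0,0,0],[0,0,0],[0,0,0],[0,0,0],[0,0,0],[0,0,0],[0,0,0],[0,0,0],[0,0,0]], "newtons": 50}}

```text
t: 9.68
ee_pos: [427.5, -237.3, 95.7]
orientation: [0.001, 0.708, 0.707, 0.0]
ft_force: [-1.6, -0.2, 5.1]
opening: 0.358
```

Call:
{"name": "arm_command", "arguments": {"gripper": [1,1,1,1,1,1,1,1,1,1], "xyz": [[0,0,0],[0,0,0.01],[0,0,0.02],[0,0,0.025],[0,0,0.025],[0,0,0.025],[0,0,0.025],[0,0,0],[0,0,0],[0,0,0]], "turn": [[0,0,0],[0,0,0],[0,0,0],[0,0,0],[0,0,0],[0,0,0],[0,0,0],[0,0,0],[0,0,0],[0,0,0]]}}

```text
t: 10.52
ee_pos: [426.4, -236.4, 222.8]
orientation: [-0.001, 0.708, 0.707, -0.0]
ft_force: [-0.4, 0.2, -3.1]
opening: 0.358
```

Call:
{"name": "arm_command", "arguments": {"gripper": [1,1,1,1,1,1,1,1,1,1], "xyz": [[0.0075,0.011,0],[0.015,0.022,0],[0.015,0.022,0],[0.02,0.029,0],[0.02,0.029,0],[0.02,0.029,0],[0.0125,0.0185,0],[0.01,0.015,0],[0.005,0.0075,0],[0,0,0]], "turn": [[0,0,0],[0,0,0],[0,0,0],[0,0,0],[0,0,0],[0,0,0],[0,0,0],[0,0,0],[0,0,0],[0,0,0]]}}

```text
t: 11.35
ee_pos: [551.7, -52.2, 221.7]
orientation: [-0.002, 0.707, 0.707, -0.001]
ft_force: [0.3, 0.1, -2.1]
opening: 0.363
```

Call:
{"name": "arm_command", "arguments": {"gripper": [1,1,1,1,1,1], "xyz": [[0,0,-0.015],[0,0,-0.015],[0,0,-0.01],[0,0,-0.006],[0,0,0],[0,0,0]], "turn": [[0,0,0],[0,0,0],[0,0,0],[0,0,0],[0,0,0],[0,0,0]]}}

```text
t: 11.85
ee_pos: [551.6, -54.4, 178.1]
orientation: [-0.0, 0.708, 0.706, -0.0]
ft_force: [0.2, -0.2, -2.0]
opening: 0.358
```

Run:
```python
from h import *
im=grab('side');o=readout.get_obs();print(o['ee_pos'],o['ft_force'],o['opening'],o['orientation'])
a=cv2.resize(im[160:280,270:380],None,fx=5,fy=5,interpolation=2)
for q in [(552,-53.5,85),(552,-53.5,96.5+32)]:
    u,v=proj('side',np.array(q));print(q,(u-270+.5)*5,(v-160+.5)*5)
cv2.imwrite('pics/c7.png',a[:,:,::-1])
```

```text
[552.0844109  -54.36940118 178.92577086] [-0.04394375 -0.31280548 -1.9533809 ] 0.35479624307405644 [4.16924953e-04 7.07910483e-01 7.06302007e-01 2.22416950e-04]
(552, -53.5, 85) 275.2575640598735 363.1125509746504
(552, -53.5, 128.5) 273.5403427347063 289.09901163637045
```

View pics/c7.png

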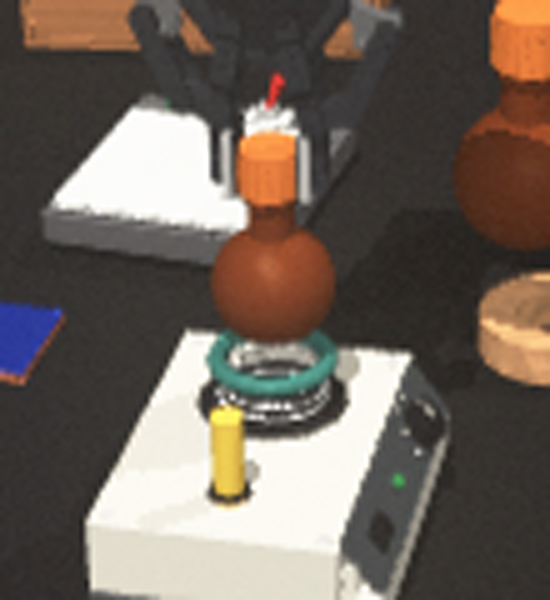

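The bulb at (273,283) is directly over the ring centre at (272,361), upright, and the plug is still home. Lowering to contact.

Call:
{"name": "arm_command", "arguments": {"gripper": [1,1,1,1,1,1], "xyz": [[0,0,-0.008],[0,0,-0.006],[0,0,-0.004],[0,0,-0.002],[0,0,0],[0,0,0]], "turn": [[0,0,0],[0,0,0],[0,0,0],[0,0,0],[0,0,0],[0,0,0]]}}

```text
t: 12.4
ee_pos: [551.9, -53.8, 158.3]
orientation: [-0.0, 0.708, 0.707, -0.0]
ft_force: [-0.4, -0.1, -2.4]
opening: 0.359
```

Call:
{"name": "arm_command", "arguments": {"gripper": [1,1,1,1], "xyz": [[0,0,-0.002],[0,0,-0.002],[0,0,0],[0,0,0]], "turn": [[0,0,0],[0,0,0],[0,0,0],[0,0,0]]}}

```text
t: 12.73
ee_pos: [552.5, -53.7, 155.3]
orientation: [0.001, 0.708, 0.707, 0.001]
ft_force: [-0.6, 1.3, 2.8]
opening: 0.359
```

Call:
{"name": "arm_command", "arguments": {"gripper": [1,1,1,1], "xyz": [[0,0,-0.002],[0,0,-0.002],[0,0,0],[0,0,0]], "turn": [[0,0,0],[0,0,0],[0,0,0],[0,0,0]]}}

```text
t: 13.07
ee_pos: [552.5, -53.6, 151.4]
orientation: [0.001, 0.708, 0.707, 0.001]
ft_force: [-0.1, 2.8, 5.0]
opening: 0.357
```

Call:
{"name": "arm_command", "arguments": {"gripper": [1,1,1,1,1], "xyz": [[0,0,-0.002],[0,0,-0.002],[0,0,-0.001],[0,0,0],[0,0,0]], "turn": [[0,0,0],[0,0,0],[0,0,0],[0,0,0],[0,0,0]]}}

```text
t: 13.48
ee_pos: [552.6, -53.6, 147.5]
orientation: [0.001, 0.708, 0.707, 0.001]
ft_force: [-1.7, 1.5, 9.9]
opening: 0.359
```

Call:
{"name": "arm_command", "arguments": {"gripper": [1,1,1,1], "xyz": [[0,0,-0.001],[0,0,0],[0,0,0],[0,0,0]], "turn": [[0,0,0],[0,0,0],[0,0,0],[0,0,0]]}}

```text
t: 13.82
ee_pos: [552.6, -53.6, 146.8]
orientation: [0.001, 0.708, 0.707, 0.001]
ft_force: [-1.8, 2.5, 10.1]
opening: 0.36
```

Run:
```python
from h import *
im=grab('side');o=readout.get_obs();print(o['ee_pos'],o['ft_force'],o['opening'],o['orientation'])
a=cv2.resize(im[160:280,270:380],None,fx=5,fy=5,interpolation=2)
cv2.imwrite('pics/c8.png',a[:,:,::-1])
```

```text
[552.60187032 -53.61557512 146.80959236] [-2.15391634  2.17290814  9.56842569] 0.357688616291532 [0.00106007 0.70758319 0.70662848 0.00104732]
```

View pics/c8.png

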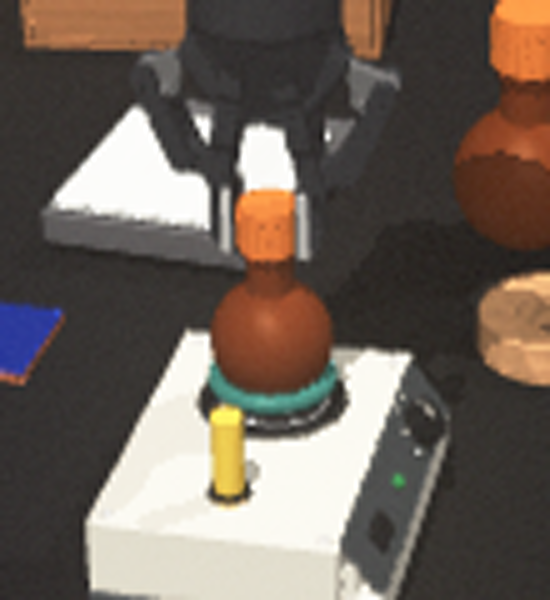

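Call:
{"name": "arm_command", "arguments": {"gripper": [1,1,1,1,1,1], "xyz": [[0,0,-0.0005],[0,0,0],[0,0,0],[0,0,0],[0,0,0],[0,0,0]], "turn": [[0,0,0],[0,0,0],[0,0,0],[0,0,0],[0,0,0],[0,0,0]]}}

```text
t: 14.37
ee_pos: [552.6, -53.6, 146.4]
orientation: [0.001, 0.708, 0.707, 0.001]
ft_force: [-1.8, 1.6, 10.7]
opening: 0.357
```

Run:
```python
from h import *
o=readout.get_obs();print(o['t'],o['ee_pos'],o['ft_force'],o['opening'])
if 9<o['ft_force'][2]<16 and o['opening']>.3: print('finish',order.finish_job())
```

```text
14.3667 [552.60982085 -53.64360258 146.41247951] [-1.7731885   1.55041504 10.69332009] 0.3573706363718743
the job is handed in; nothing more can be done
finish None
```

The job is handed in at about 14.4 s. The plug is home in the mixer socket and released, and the small brown flask is seated in the sprung ring and still held pressed down.

- **Plug:** contact went stiff at 27 N. The later pictures show it upright with its collar on the mixer top.
- **Flask:** it is upright in the ring. The wrist force is 10.7 N, so about 13 N on the spring with the flask's weight added. That puts the ring roughly 10 to 10.5 mm down of its 12 mm travel, which agrees with how far the tool moved after contact.
- **Checks that disagreed:**
  - The two cameras differed by 3 to 4 mm in x and y, so I used averages and the distances between things.
  - One automatic measurement of the flask cap's height in the side view missed by about 10 mm. I dropped it and checked the cap from close up instead.
  - A side force of about 12 N appeared while I pushed the plug home, and it was gone after release.
- **Other things:** the arm's path stayed clear of the switch, tiles, rib and tub, but I did not measure their positions again at the end.

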